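# Close the vacuum embedding chamber and hold its valve open

### The arm

A 6-joint arm with a two-finger parallel gripper is mounted at the origin on the work surface. World frame = base frame: x ahead of the robot, y to its left, z up, the work surface at z = 0. Lengths are in m, angles in degrees, forces in N, time in s.
With the tool pointing down it reaches from about 0.4 to 0.825 m from the base axis. Payload 7 kg.
Tool frame: the origin (TCP) lies midway between the tips of the shut fingers; the grasp point (between the pads) lies 19 mm behind it; z points along the fingers, y is the line along which they close (so a half turn about z gives the same grasp; the last joint's range is limited). The gripper opens to 88 mm and grips with 3 to 60 N. Pads are 19 mm wide; open, the fingers measure 130 mm over their backs; the gripper's body (78 mm by 193 mm) begins 47 mm behind the grasp point.
Start: joints at [-50.243, 20.546, 0.682, 0, -70.136, -16.507], TCP at [0.266, -0.62, 0.227] pointing down, gripper open.
Joint ranges: [-176.03, 176.03], [-82.01, 121.73], [-58.28, 71.71], [-173.87, 95.51], [-174.79, -0.11], [-173.66, 173.66]. Speed limits (degrees/s): [136.94, 136.94, 172.46, 180, 180, 180].

### API

Orientations are given as [roll, pitch, yaw] about the fixed x, y, z axes, in that order (R = Rz(yaw) Ry(pitch) Rx(roll)).
In Python, from plant import ctrl gives the robot as it stands.
- The arm moves only by the tool arm_command, never from a script. Its argument "steps" is a list of rows, each an object with "translation": the shift along the tool's x, y, z in mm, a list of three; "rotation": the turn, a rotation vector about the tool's x, y, z in units of 5 degrees (1.0 is 5 degrees), a list of three; "claw": the finger opening in mm, from 0 to 87.6. In form: [{"translation": [x, y, z], "rotation": [rx, ry, rz], "claw": claw}, ...]. A call has 1 to 5 rows; each row is the pose to reach, as a shift and turn from the pose commanded when the call began, along the tool's axes at that moment; what a row does not reach only later rows make up. A row lasts 1/10 s, in which the tool goes at most 50 mm and 8.59 degrees, less where a joint would pass 70% of its speed; a pose out of reach is approached as far as the arm can. A call with a gripper value outside its range is refused whole. The fingers move at their own pace and stop on an object; the grip force is fixed at half the most. Time passes only in rows, so rows that repeat a pose let the fingers close. It gives the time, the measured TCP pose, the force, the opening and the grip force at its end, in the units of the state.
- ctrl.get_obs(): the state, without advancing time (a new reading comes with each control period).
- ctrl.snapshot(name): name is "side" or "top"; returns (picture, depth): 420x560x3 uint8, red, green, blue; 420x560 float32, m along the optical axis (not along the pixel's ray), 0 where there is no reading.
- ctrl.calibration(name): a dict with "vertical_fov" (degrees; the focal length in pixels is half the picture's height over the tangent of half this angle, whatever the lens; pixels are square), "cx", "cy" (the principal point, pixels), "rvec" (rotation vector, rad) and "tvec" (3), from world to camera coordinates, as OpenCV has them. Camera axes: x right, y down, z forward; pixel columns grow to the right and rows downward; lengths in m; the calibration is good to about 2 mm. A picture is of the moment at which its call begins. calibration takes no time and is no camera call.
- ctrl.close_job(): hands the job in; it is judged then, once.
The state is a dict: "clock": time; "joint_pos": joint angles; "qvel": joint speeds; "tau": joint torques, N m; "tool_pos": TCP position; "orientation": TCP orientation; "force": force on the tool from outside, world axes, zero at the start; "moment": the same for the moment, N m; "opening": finger opening in m; "gripper_force": force on a finger pad.
Only numpy, scipy, OpenCV 4.12 (cv2) and the standard library are available. Lean on these libraries where they do the work, as an engineer would, in place of code of your own. Each camera call takes 0.05 s, during which the arm holds its last target. There are 200 camera calls.

### The job

Pump down the specimens in the vacuum chamber. Put the blue lid on the steel chamber and press it down until it is seated level and flush on the rim all round; only then flip the red safety catch up and right back off the valve lever, pull the yellow lever round to fully open against its spring, and finish the program still gripping or pressing the lever with the fingers so that it stays fully open. Leave the jar, the oil bottle and the slide box alone.

Things in the scene. Friction and masses are not known exactly. Their poses are not given: they have to be found in the camera images.
- station: Fixed vacuum station: cream plinth, 30 mm high, with steel chamber (on its -y side), brass valve with lever (+y side), red catch, pipes below 85 mm, and a gauge at x 145, y -20 mm, up to 160 mm high. z up; its front, the operator's side, faces its own -x. Origin on the bench between chamber and valve; the plinth spans x -100 to 180, y -195 to 165 mm. It never moves in a run.
- mouth (a point): Centre of the chamber's mouth at rim height, 115 mm above the bench; x 0, y -120 mm in the station's frame. Round steel pot, 115 mm outside (123 over a bead under the rim), mouth 105 mm wide, 79 mm deep, with a springy black rubber lip inside, 6 mm below the rim.
- lid: Loose lid, 0.26 kg, 60 mm tall: blue flange 128 mm across, 10 thick; under it a plug 100 mm across, 18 deep, its lowest 6 mm tapered to 93; black knob on top. Starts on its plug on the bench. Origin: centre of the plug's underside, z up. Laid on the chamber it rests on the lip 9 mm proud; 10 to 20 N straight down on the knob drives it past the lip until the flange lies on the rim, where it stays.
- lid_flange (a point): Centre of the flange's underside, 18 mm above the lid's origin. Seated, it coincides with point mouth.
- lid_knob (a point): Middle of the lid's knob, 49 mm above the lid's origin. The knob is 30 mm in diameter and 28 mm tall (on a 22 mm neck 4 mm high); its top is 11 mm above this point, the flange's top 21 mm below it.
- catch (a joint): Angle (rad) of the red safety catch: 0 = hooked over the lever, blocking it; 2.1 = flipped right back, at its stop. It turns easily about a hinge along the station's y axis: as the angle grows the hook lifts and swings up and over towards the station's +x. Its weight shuts it below about 0.3 rad, and beyond about 0.9 rad makes it fall right back by itself; about 1 N at the tab moves it.
- catch_hinge (a point): Point on the catch's hinge, 112 mm above the bench, at x 76, y 125 mm in the station's frame.
- catch_tab (a point): Middle of the catch's thumb tab, 169 mm above the bench when hooked: an upright red plate 24 mm wide (y), 4 thick (x), from the hook's flat top (144 mm) to 194 mm. Hooked, it lies 35 mm in front (-x) of the hinge and 57 above it; it turns with the catch. Shut fingers pushing it high up (tips 160 mm above the bench) straight along the station's +x for 75 mm flip the catch over.
- lever (a joint): Angle (rad) of the valve lever: 0 = shut, pointing along the station's +y; grows as it turns counterclockwise seen from above, towards the operator; 1.57 = fully open, at the stop, pointing along the station's -x. A spring shuts it when let go: 3.5 N at the grip when shut, 8 N when open. While the catch is hooked it moves only about 0.1 rad.
- lever_pivot (a point): Point on the lever's upright pivot axis at the lever's mid height, 130 mm above the bench, at x 60, y 75 mm in the station's frame.
- lever_grip (a point): Point on the lever's yellow grip sleeve, 125 mm from the pivot, at mid thickness, 130 mm above the bench; moves with the lever. The sleeve is 24 mm wide, 16 mm thick (up) and reaches from 85 to 160 mm from the pivot, with clear space under it. This point's y axis points along the lever outwards, z up.
- stain_jar: Bystander: glass staining jar with white cap, 60 mm across, 91 mm tall. Origin: centre of its underside.
- oil_bottle: Bystander: small amber oil bottle with black cap, 40 mm across, 85 mm tall. Origin: centre of its underside.
- slide_box: Bystander: green and white slide box, 100 x 85 x 35 mm. Origin: centre of its underside.
There are look-alikes about, which are no part of the job. Of the things like the lid, leave any that is brown, green or orange; of the rest the smaller one is meant.

How it is judged:
By the outcome, as a careful person would: the job done as asked, in the order asked, and still so for the second after the job is handed in, while the arm keeps its last pose, push and grip.
It also fails if it takes over 64 s, if anything falls off the work surface, if the arm or the gripper's body presses on something with over 40 N, if the wrist force passes 120 N, or if a joint passes its speed limit or range.

## Working session

There is one attempt and no reset: what is moved stays moved. The work goes in short steps, Python scripts to look and compute and a tool call to move; the robot and the scene stay as the last step left them, time stands still between calls to the robot, and variables do not carry over. Pictures are saved under pics/ and viewed, at most 10 in all, crops included, and the job is handed in when it is done.

Besides the shell and the picture viewer there is one more tool, called after ">>>" in YAML: its name, and indented under it one key for each argument. arm_command: Moves the arm, as the interface text tells. Its arguments: {"type":"object","properties":{"steps":{"type":"array"}},"required":["steps"]}

```bash
ls; mkdir -p pics
cat > h.py <<'E'
import numpy as np,cv2
from plant import ctrl
def cal(n):
    c=ctrl.calibration(n);R=cv2.Rodrigues(np.array(c['rvec'],float))[0];return c,R,np.array(c['tvec'],float).ravel()
def cloud(n,d):
    c,R,t=cal(n);h,w=d.shape;f=h/2/np.tan(np.radians(c['vertical_fov']/2))
    v,u=np.mgrid[:h,:w];P=np.stack([(u-c['cx'])/f*d,(v-c['cy'])/f*d,d],-1)
    return (P-t)@R
def proj(n,p):
    c,R,t=cal(n);f=210/np.tan(np.radians(c['vertical_fov']/2));q=R@np.array(p)+t
    return q[:2]/q[2]*f+[c['cx'],c['cy']]
E
python3 - <<'E'
from h import *
for n in('side','top'):
    p,d=ctrl.snapshot(n);np.savez('pics/'+n,p=p,d=d);cv2.imwrite(f'pics/{n}0.png',p[...,::-1]);c,R,t=cal(n);print(n,c,-R.T@t)
print(ctrl.get_obs())
E
```

```text
pics
side {'vertical_fov': 47.04382580396154, 'cx': 274.14208915683423, 'cy': 213.48250388196385, 'rvec': array([ 0.95180058, -2.26923957,  1.25141311]), 'tvec': array([0.33598872, 0.30912301, 1.33762674])} [-0.46013338  0.91408637  0.97489186]
top {'vertical_fov': 44.616733094430444, 'cx': 282.8953889397998, 'cy': 210.2866886391827, 'rvec': array([ 2.11625619, -2.09744707,  0.22426796]), 'tvec': array([-0.00885356,  0.53496354,  1.72970811])} [ 0.15415733 -0.01052168  1.80396212]
{'clock': 0.1, 'joint_pos': array([-5.02419773e+01,  2.05875706e+01,  6.39424940e-01, -1.80492931e-02,
       -7.01371795e+01, -1.65080669e+01]), 'qvel': array([-0.02496569,  0.04911358,  0.09399004,  0.09675973,  0.00920794,
       -0.0132134 ]), 'tau': array([-9.83222890e-04, -5.84162486e+01,  2.93753529e+01,  7.01564714e+00,
        1.02001344e-02, -6.47029242e-05]), 'tool_pos': array([ 0.2662643 , -0.61978165,  0.22571576]), 'orientation': array([ 1.79913370e+02, -7.97841602e-03, -1.56756183e+02]), 'force': array([ 0.12452853,  0.94643098, -0.6218967 ]), 'moment': array([0.02134072, 0.00316927, 0.02705756]), 'gripper_force': 0.0, 'opening': 0.08805795377069021}
```

View pics/top0.png

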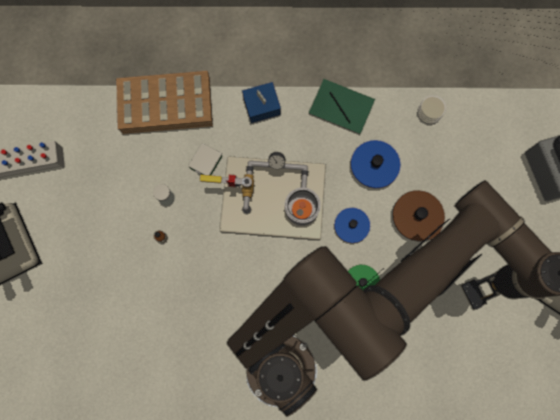

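View pics/side0.png

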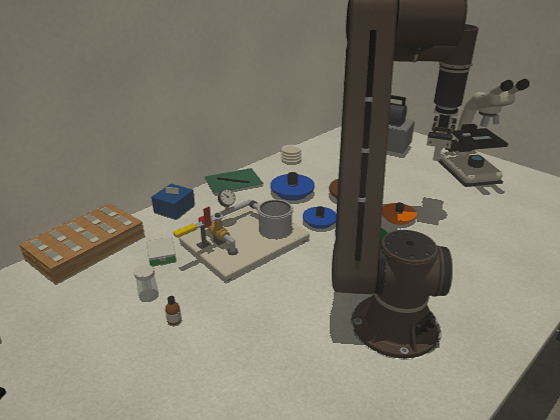

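Lid candidates in the top view: small blue (352,225), large blue (375,164), brown (418,215), green (362,280, partly under the arm), plus an orange one only in the side view (399,213). I choose the small blue one. The station is at about (275,198), with the mouth at (302,207), the lever at (210,180) and the catch at (232,181).

```bash
cat >> h.py <<'E'
def fit(P): # circle fit
    A=np.c_[2*P,np.ones(len(P))];s=np.linalg.lstsq(A,(P**2).sum(1),rcond=None)[0];return s[:2],np.sqrt(s[2]+s[:2]@s[:2])
E
python3 - <<'E'
from h import *
z=np.load('pics/top.npz');p,d=z['p'],z['d'];W=cloud('top',d)
hsv=cv2.cvtColor(p,cv2.COLOR_RGB2HSV)
def box(m,x0,x1,y0,y1):
    o=np.zeros_like(m);o[y0:y1,x0:x1]=m[y0:y1,x0:x1];return o
blue=(hsv[...,0]>100)&(hsv[...,0]<130)&(hsv[...,1]>130)
for nm,b in(('small',(325,380,200,250)),('big',(345,405,135,195))):
    m=box(blue,*b);Q=W[m];print(nm,m.sum(),np.median(Q,0),Q[:,2].max())
    c=max(cv2.findContours(m.astype(np.uint8),0,1)[0],key=cv2.contourArea)[:,0]
    # intersect rays with plane z=.028
    C,R,t=cal('top');o=-R.T@t;D=W[c[:,1],c[:,0]]-o;X=o+D*((.028-o[2])/D[:,2])[:,None];print(cv2.minEnclosingCircle(X[:,:2].astype(np.float32)),fit(X[:,:2]))
m=box((abs(W[...,2]-.030)<.007),205,340,145,250);c=max(cv2.findContours(m.astype(np.uint8),0,1)[0],key=cv2.contourArea)[:,0]
hull=W[m][:,:2].astype(np.float32);r=cv2.minAreaRect(hull);print('plinth',m.sum(),r)
m=box(abs(W[...,2]-.115)<.006,278,325,185,230);print('rim',m.sum(),fit(W[m][:,:2]))
yel=(hsv[...,0]>20)&(hsv[...,0]<35)&(hsv[...,1]>150);m=box(yel,190,230,165,195);Q=W[m];print('lever',m.sum(),cv2.minAreaRect(Q[:,:2].astype(np.float32)),np.median(Q,0))
red=((hsv[...,0]<8)|(hsv[...,0]>172))&(hsv[...,1]>130);m=box(red,215,245,165,195);Q=W[m];print('red',m.sum(),np.median(Q,0),Q.max(0),Q.min(0))
a=cv2.resize(p[140:250,190:390],(800,440),interpolation=cv2.INTER_CUBIC);cv2.imwrite('pics/crop1.png',a[...,::-1])
E
```

```text
small 852 [ 0.4879691  -0.24556411  0.02717511] 1.8039621210133325
 ** On entry to DLASCL parameter number  4 had an illegal value
 ** On entry to DLASCL parameter number  4 had an illegal value<stdin>:11: RuntimeWarning: divide by zero encountered in divide
<stdin>:11: RuntimeWarning: invalid value encountered in multiply
Traceback (most recent call last):
  File "h.py", line 13, in fit
    A=np.c_[2*P,np.ones(len(P))];s=np.linalg.lstsq(A,(P**2).sum(1),rcond=None)[0];return s[:2],np.sqrt(s[2]+s[:2]@s[:2])
                                   ~~~~~~~~~~~~~~~^^^^^^^^^^^^^^^^^^^^^^^^^^^^
numpy.linalg.LinAlgError: SVD did not converge in Linear Least Squares
```

```bash
cat >> h.py <<'E'
def ray(n,uv,z):
    uv=np.atleast_2d(uv).astype(float);c,R,t=cal(n);f=210/np.tan(np.radians(c['vertical_fov']/2))
    D=np.c_[(uv-[c['cx'],c['cy']])/f,np.ones(len(uv))]@R;o=-R.T@t;return o+D*((z-o[2])/D[:,2])[:,None]
def box(m,x0,x1,y0,y1):
    o=np.zeros_like(m);o[y0:y1,x0:x1]=m[y0:y1,x0:x1];return o
def cont(m): return max(cv2.findContours(m.astype(np.uint8),0,1)[0],key=cv2.contourArea)[:,0]
E
python3 - <<'E'
from h import *
z=np.load('pics/top.npz');p,d=z['p'],z['d'];W=cloud('top',d);W[d==0]=-9
hsv=cv2.cvtColor(p,cv2.COLOR_RGB2HSV)
blue=(hsv[...,0]>100)&(hsv[...,0]<130)&(hsv[...,1]>130)
for nm,b in(('small',(325,380,200,250)),('big',(345,405,135,195))):
    m=box(blue,*b);X=ray('top',cont(m),.026)[:,:2];print(nm,m.sum(),fit(X),cv2.minEnclosingCircle(X.astype(np.float32)))
m=box(W[...,2]>.045,335,370,210,240);print('knob',m.sum(),W[m].mean(0),W[m].max(0),W[m].min(0))
m=box((abs(W[...,2]-.030)<.007),205,340,145,250);X=ray('top',cont(m),.03)[:,:2];r=cv2.minAreaRect(X.astype(np.float32));print('plinth',m.sum(),r)
m=box(abs(W[...,2]-.115)<.006,278,325,185,230);print('rim',m.sum(),fit(W[m][:,:2]),np.median(W[m][:,2]))
yel=(hsv[...,0]>20)&(hsv[...,0]<35)&(hsv[...,1]>150);m=box(yel,190,230,165,195);X=ray('top',np.argwhere(m)[:,::-1],.138)[:,:2];print('lever',m.sum(),cv2.minAreaRect(X.astype(np.float32)))
red=((hsv[...,0]<8)|(hsv[...,0]>172))&(hsv[...,1]>130);m=box(red&(d>0),215,245,165,195);Q=W[m];print('red',m.sum(),np.median(Q,0),Q.max(0),Q.min(0))
a=cv2.resize(p[140:250,190:390],(800,440),interpolation=cv2.INTER_CUBIC);cv2.imwrite('pics/crop1.png',a[...,::-1])
E
```

```text
small 852 (array([ 0.49130283, -0.24758389]), np.float64(0.058817073448971004)) ((0.4908810555934906, -0.2479764223098755), 0.06103641912341118)
big 1651 (array([ 0.71811707, -0.33664663]), np.float64(0.08602230922146391)) ((0.7180814743041992, -0.3369362950325012), 0.08809163421392441)
knob 59 [ 0.49116605 -0.24587843  0.05831862] [ 0.50634726 -0.23295376  0.06660551] [ 0.47717772 -0.25936618  0.05007597]
plinth 5252 ((0.5889933109283447, 0.033481478691101074), (0.3583395481109619, 0.2797093093395233), 85.96742248535156)
rim 260 (array([ 0.54276362, -0.06820865]), np.float64(0.05538012945921669)) 0.11383529460423879
lever 112 ((0.6270261406898499, 0.24128995835781097), (0.021039381623268127, 0.06485897302627563), 0.49358320236206055)
red 69 [0.62013871 0.1683939  0.14647056] [0.63792669 0.1807698  0.19802192] [0.59800085 0.15925272 0.12987837]
```

View pics/crop1.png

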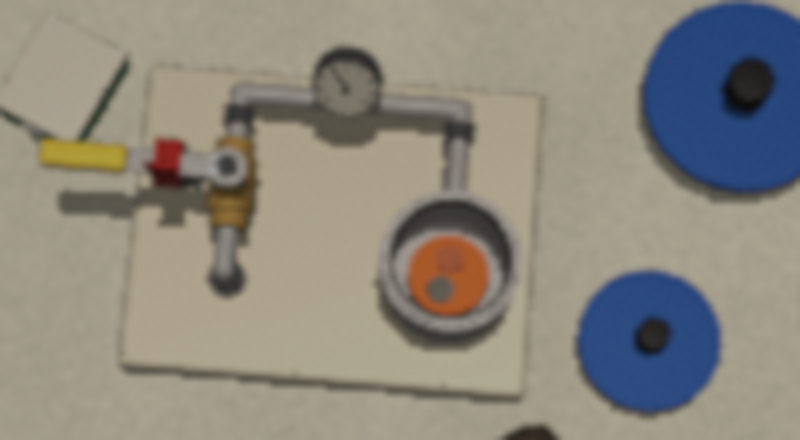

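The crop shows the small blue lid with its black knob at crop (652,335), the mouth at (448,262), the catch hooked at (170,160), the lever sleeve at (83,155). Plinth and rim agree: yaw is -4.0° and the origin is about (0.550, 0.051). Next I move above the lid.

```bash
cat >> h.py <<'E'
from scipy.spatial.transform import Rotation as Ro
YAW=-4.03;O=np.array([.5504,.0513,0])
def st(x,y,z): return O+Ro.from_euler('z',YAW,degrees=True).apply(np.array([x,y,z])/1e3)
def go(p,yaw=None):
    o=ctrl.get_obs();R=Ro.from_euler('xyz',o['orientation'],degrees=True)
    T=Ro.from_euler('xyz',[180,0,o['orientation'][2] if yaw is None else yaw],degrees=True)
    print('shift',(R.inv().apply(np.array(p)-o['tool_pos'])*1e3).round(1),'rot',((R.inv()*T).as_rotvec(degrees=True)/5).round(2),'at',o['tool_pos'].round(4),o['orientation'].round(1),'F',o['force'].round(1),o['clock'])
E
python3 - <<'E'
from h import *
go([.491,-.247,.12]);print(st(0,-120,115))
E
```

```text
shift [-353.6  253.7  106.1] rot [ 0.02 -0.   -0.  ] at [ 0.2663 -0.6198  0.2257] [ 179.9   -0.  -156.8] F [ 0.1  0.9 -0.6] 0.1
[ 0.54196655 -0.06840329  0.115     ]
```

>>> arm_command:
  steps:
    - {"translation": [-200, 144, 0], "rotation": [0, 0, 0], "claw": 80}
    - {"translation": [-200, 144, 0], "rotation": [0, 0, 0], "claw": 80}
    - {"translation": [-200, 144, 0], "rotation": [0, 0, 0], "claw": 80}
    - {"translation": [-200, 144, 0], "rotation": [0, 0, 0], "claw": 80}
    - {"translation": [-200, 144, 0], "rotation": [0, 0, 0], "claw": 80}

```text
clock: 0.6
tool_pos: [0.3939, -0.4069, 0.2263]
orientation: [180.0, -0.0, -156.8]
force: [1.8, -0.5, -0.2]
opening: 0.0804
gripper_force: 0.0
```

>>> arm_command:
  steps:
    - {"translation": [-153.6, 109.7, 100], "rotation": [0, 0, 0], "claw": 70}
    - {"translation": [-153.6, 109.7, 100], "rotation": [0, 0, 0], "claw": 70}
    - {"translation": [-153.6, 109.7, 100], "rotation": [0, 0, 0], "claw": 70}
    - {"translation": [-153.6, 109.7, 100], "rotation": [0, 0, 0], "claw": 70}
    - {"translation": [-153.6, 109.7, 100], "rotation": [0, 0, 0], "claw": 70}

```text
clock: 1.1
tool_pos: [0.4913, -0.2442, 0.1239]
orientation: [179.9, -0.2, -156.6]
force: [-0.9, -0.3, 0.1]
opening: 0.0697
gripper_force: 0.0
```

Run:
```python
from h import *
p,d=ctrl.snapshot('top');a=cv2.resize(p[140:290,270:440],(680,600),interpolation=cv2.INTER_CUBIC);cv2.imwrite('pics/c2.png',a[...,::-1])
W=cloud('top',d)
p,d=ctrl.snapshot('side');cv2.imwrite('pics/c3.png',cv2.resize(p[160:280,260:420],(800,600),interpolation=cv2.INTER_CUBIC)[...,::-1])
go([.491,-.247,.033])
```

```text
shift [ 0.4 -1.2 92.2] rot [ 0.02 -0.03 -0.  ] at [ 0.4912 -0.2458  0.1252] [ 1.799e+02 -1.000e-01 -1.566e+02] F [-0.2 -1.2 -0.3] 1.2
```

View pics/c3.png

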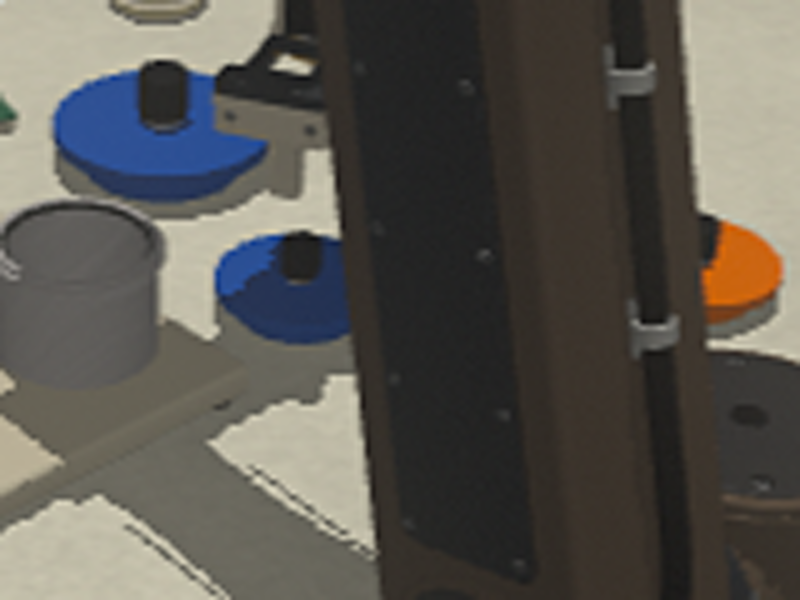

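The crop shows the small blue lid at crop (285,285) with its knob at (302,257), upright and untouched, with the gripper above it. I descend and grip.

>>> arm_command:
  steps:
    - {"translation": [0, -1, 40], "rotation": [0, 0, 0], "claw": 60}
    - {"translation": [0, -1, 75], "rotation": [0, 0, 0], "claw": 60}
    - {"translation": [0, -1, 91], "rotation": [0, 0, 0], "claw": 60}
    - {"translation": [0, -1, 91], "rotation": [0, 0, 0], "claw": 60}
    - {"translation": [0, -1, 91], "rotation": [0, 0, 0], "claw": 15}

```text
clock: 1.7
tool_pos: [0.4917, -0.2494, 0.0364]
orientation: [-180.0, 0.0, -156.8]
force: [0.6, 0.2, 0.6]
opening: 0.0561
gripper_force: 0.0
```

>>> arm_command:
  steps:
    - {"translation": [0, 0, 0], "rotation": [0, 0, 0], "claw": 15}
    - {"translation": [0, 0, 0], "rotation": [0, 0, 0], "claw": 15}
    - {"translation": [0, 0, 0], "rotation": [0, 0, 0], "claw": 15}
    - {"translation": [0, 0, 0], "rotation": [0, 0, 0], "claw": 15}
    - {"translation": [0, 0, 0], "rotation": [0, 0, 0], "claw": 15}

```text
clock: 2.2
tool_pos: [0.4921, -0.2485, 0.0364]
orientation: [-180.0, 0.1, -156.7]
force: [-0.6, -0.1, 6.1]
opening: 0.0289
gripper_force: 30.0
```

>>> arm_command:
  steps:
    - {"translation": [0, 0, -30], "rotation": [0, 0, 0], "claw": 15}
    - {"translation": [0, 0, -70], "rotation": [0, 0, 0], "claw": 15}
    - {"translation": [0, 0, -110], "rotation": [0, 0, 0], "claw": 15}
    - {"translation": [0, 0, -150], "rotation": [0, 0, 0], "claw": 15}
    - {"translation": [0, 0, -150], "rotation": [0, 0, 0], "claw": 15}

```text
clock: 2.7
tool_pos: [0.4945, -0.2492, 0.1914]
orientation: [-179.7, 0.4, -156.7]
force: [1.5, 0.2, -3.1]
opening: 0.0296
gripper_force: 30.0
```

Run:
```python
from h import *
p,d=ctrl.snapshot('side');cv2.imwrite('pics/c4.png',cv2.resize(p[130:280,200:400],(800,600),interpolation=cv2.INTER_CUBIC)[...,::-1])
go([.542,-.0685,.186])
```

```text
shift [-116.2  146.     2.3] rot [-0.03  0.05 -0.  ] at [ 0.4929 -0.2485  0.1882] [-179.8    0.3 -156.7] F [-0.4 -0.2 -2.6] 2.75
```

>>> arm_command:
  steps:
    - {"translation": [-29, 36, 2], "rotation": [0, 0, 0], "claw": 15}
    - {"translation": [-58, 73, 2], "rotation": [0, 0, 0], "claw": 15}
    - {"translation": [-87, 110, 2], "rotation": [0, 0, 0], "claw": 15}
    - {"translation": [-116, 146, 2], "rotation": [0, 0, 0], "claw": 15}
    - {"translation": [-116, 146, 2], "rotation": [0, 0, 0], "claw": 15}

```text
clock: 3.25
tool_pos: [0.5409, -0.0641, 0.1818]
orientation: [179.9, -0.1, -156.5]
force: [-0.5, -0.8, -4.2]
opening: 0.0295
gripper_force: 30.0
```

Run:
```python
from h import *
import sys
z=ctrl.get_obs()['tool_pos'][2]-.036+.028
for n,zz in(('top',z),('side',z)):
    p,d=ctrl.snapshot(n);W=cloud(n,d);W[d==0]=-9
    hsv=cv2.cvtColor(p,cv2.COLOR_RGB2HSV)
    m=(hsv[...,0]>100)&(hsv[...,0]<130)&(hsv[...,1]>100)&(abs(W[...,0]-.542)<.09)&(abs(W[...,1]+.068)<.09)
    Q=W[m];print(n,m.sum(),np.median(Q,0),Q.min(0),Q.max(0))
    if n=='side':
        rim=(abs(W[...,2]-.115)<.004)&(abs(W[...,0]-.542)<.08)&(abs(W[...,1]+.068)<.08);print('rim',rim.sum())
    u,v=proj(n,[.542,-.068,.14]).astype(int);s=50
    cv2.imwrite(f'pics/m_{n}.png',cv2.resize(p[v-s:v+s,u-s:u+s],(600,600),interpolation=cv2.INTER_CUBIC)[...,::-1])
    X=ray(n,cont(m),zz)[:,:2];print(fit(X),cv2.minEnclosingCircle(X.astype(np.float32)))
go([.542,-.0685,.186])
a=np.hstack([cv2.resize(cv2.imread(f'pics/m_{n}.png'),(400,400)) for n in('top','side')]);cv2.imwrite('pics/m.png',a)
```

```text
top 409 [ 0.50627257 -0.07305221  0.17316592] [ 0.47983932 -0.12281435  0.15961033] [ 0.56298147 -0.00126399  0.2949556 ]
(array([ 0.51300269, -0.07245149]), np.float64(0.03884242738544532)) ((0.5196213722229004, -0.07015218585729599), 0.055598530918359756)
side 550 [ 0.52182514 -0.04607669  0.17231228] [ 0.47430956 -0.12806784  0.14346057] [0.60216685 0.00076768 0.26033149]
rim 113
(array([ 0.52814289, -0.05276923]), np.float64(0.059892994029121675)) ((0.5288158059120178, -0.05525406450033188), 0.07435258477926254)
shift [-1.6 -2.2 -4.3] rot [ 0.01 -0.03 -0.  ] at [ 0.5396 -0.0672  0.1817] [ 179.9   -0.2 -156.6] F [-0.1 -0.3 -2.8] 3.35
```

View pics/m.png

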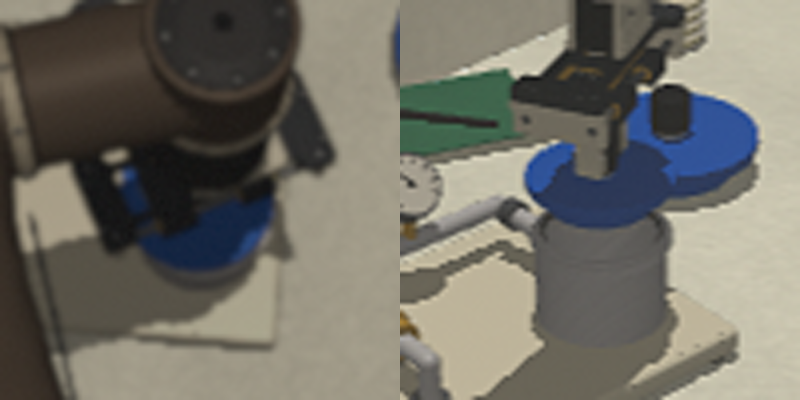

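The views show the lid held level right above the mouth (side crop (600,185) over the pot at (600,250)). I let the arm settle, then correct.

>>> arm_command:
  steps:
    - {"translation": [-2, -1, -2], "rotation": [0, 0, 0], "claw": 15}
    - {"translation": [-2, -1, -2], "rotation": [0, 0, 0], "claw": 15}
    - {"translation": [-2, -1, -2], "rotation": [0, 0, 0], "claw": 15}

```text
clock: 3.65
tool_pos: [0.5425, -0.0696, 0.1854]
orientation: [180.0, -0.0, -156.8]
force: [-0.4, -0.8, -3.0]
opening: 0.0292
gripper_force: 30.0
```

Run:
```python
from h import *
from scipy.optimize import least_squares
for i in range(2):
    p,d=ctrl.snapshot('side');W=cloud('side',d);W[d==0]=-9
    hsv=cv2.cvtColor(p,cv2.COLOR_RGB2HSV);zt=ctrl.get_obs()['tool_pos'][2]-.0085
    m=(hsv[...,0]>100)&(hsv[...,0]<130)&(hsv[...,1]>100)&(abs(W[...,0]-.542)<.08)&(abs(W[...,1]+.068)<.08)&(abs(W[...,2]-zt)<.006)
    Q=W[m];print(m.sum(),np.median(Q[:,2]),zt);h=cv2.convexHull(ray('side',np.argwhere(m)[:,::-1],np.median(Q[:,2]))[:,:2].astype(np.float32))[:,0]
    r=least_squares(lambda c:np.hypot(*(h-c).T)-.0635,[.542,-.068],loss='soft_l1',f_scale=.001);print(r.x,(r.fun*1e3).round(1))
    go([.5423,-.0683,.186])
```

```text
477 0.17639337267831873 0.17693634649920048
[ 0.53924995 -0.06469471] [ 3.5  1.9  0.2 -1.7 -0.9 -0.3  0.5  5.7  2.9  1.8  1.5  3.   0.8 -0.
 -0.  -0.7 -1.2  2.1  3.2  4.4  4.1  2.8]
shift [-0.3  1.2 -0.6] rot [ 0. -0. -0.] at [ 0.5425 -0.0695  0.1854] [ 180.    -0.  -156.8] F [-0.8 -0.3 -2.8] 3.7
480 0.176533683698881 0.17696600242039873
[ 0.53918711 -0.064391  ] [ 3.4  2.2  1.7  0.  -1.3 -1.9 -1.1 -0.5  0.3  2.3  2.4  2.8  3.   4.4
  2.9  0.9  0.1 -0.6 -1.5 -1.6 -1.1  2.2  3.3  4.5  4.2  2.7]
shift [-0.3  1.1 -0.5] rot [ 0. -0. -0.] at [ 0.5425 -0.0694  0.1855] [ 180.    -0.  -156.8] F [-0.4 -0.4 -1.9] 3.75
```

>>> arm_command:
  steps:
    - {"translation": [0, 1, 15], "rotation": [0, 0, 0], "claw": 15}
    - {"translation": [0, 1, 25], "rotation": [0, 0, 0], "claw": 15}
    - {"translation": [0, 1, 32], "rotation": [0, 0, 0], "claw": 15}
    - {"translation": [0, 1, 37], "rotation": [0, 0, 0], "claw": 15}
    - {"translation": [0, 1, 37], "rotation": [0, 0, 0], "claw": 15}

```text
clock: 4.25
tool_pos: [0.5421, -0.0678, 0.148]
orientation: [180.0, -0.1, -156.8]
force: [-0.8, -0.1, -2.7]
opening: 0.029
gripper_force: 30.0
```

>>> arm_command:
  steps:
    - {"translation": [0, 0, 3], "rotation": [0, 0, 0], "claw": 15}
    - {"translation": [0, 0, 5], "rotation": [0, 0, 0], "claw": 15}
    - {"translation": [0, 0, 5], "rotation": [0, 0, 0], "claw": 15}

```text
clock: 4.55
tool_pos: [0.5431, -0.068, 0.1443]
orientation: [-179.9, 0.1, -156.7]
force: [2.9, -2.3, 0.7]
opening: 0.0292
gripper_force: 30.0
```

>>> arm_command:
  steps:
    - {"translation": [0, 0, 2], "rotation": [0, 0, 0], "claw": 15}
    - {"translation": [0, 0, 4], "rotation": [0, 0, 0], "claw": 15}
    - {"translation": [0, 0, 4], "rotation": [0, 0, 0], "claw": 15}

```text
clock: 4.85
tool_pos: [0.5439, -0.0684, 0.1411]
orientation: [-179.9, 0.2, -156.7]
force: [2.1, -6.7, 4.5]
opening: 0.0293
gripper_force: 30.0
```

>>> arm_command:
  steps:
    - {"translation": [0, 0, 2], "rotation": [0, 0, 0], "claw": 15}
    - {"translation": [0, 0, 4], "rotation": [0, 0, 0], "claw": 15}
    - {"translation": [0, 0, 4], "rotation": [0, 0, 0], "claw": 15}

```text
clock: 5.15
tool_pos: [0.5438, -0.0685, 0.1364]
orientation: [-179.9, 0.1, -156.7]
force: [5.1, -7.6, -2.2]
opening: 0.0292
gripper_force: 30.0
```

>>> arm_command:
  steps:
    - {"translation": [0, -1, 2], "rotation": [0, 0, 0], "claw": 15}
    - {"translation": [0, -1.5, 4], "rotation": [0, 0, 0], "claw": 15}
    - {"translation": [0, -1.5, 4], "rotation": [0, 0, 0], "claw": 15}

```text
clock: 5.45
tool_pos: [0.5442, -0.0695, 0.1334]
orientation: [-179.9, 0.1, -156.7]
force: [-1.3, -3.8, 9.9]
opening: 0.0293
gripper_force: 30.0
```

>>> arm_command:
  steps:
    - {"translation": [0, 0, 1], "rotation": [0, 0, 0], "claw": 15}
    - {"translation": [0, 0, 2], "rotation": [0, 0, 0], "claw": 15}
    - {"translation": [0, 0, 2], "rotation": [0, 0, 0], "claw": 15}

```text
clock: 5.75
tool_pos: [0.5442, -0.0695, 0.1333]
orientation: [-179.9, 0.2, -156.7]
force: [-7.1, -1.6, 26.5]
opening: 0.0297
gripper_force: 30.0
```

The lid bottomed out at the expected height with the force rising. I release it, retreat and check.

>>> arm_command:
  steps:
    - {"translation": [0, 0, -2], "rotation": [0, 0, 0], "claw": 15}
    - {"translation": [0, 0, -2], "rotation": [0, 0, 0], "claw": 70}
    - {"translation": [0, 0, -2], "rotation": [0, 0, 0], "claw": 70}
    - {"translation": [0, 0, -2], "rotation": [0, 0, 0], "claw": 70}
    - {"translation": [0, 0, -2], "rotation": [0, 0, 0], "claw": 70}

```text
clock: 6.25
tool_pos: [0.5427, -0.0689, 0.1312]
orientation: [180.0, -0.0, -156.7]
force: [-0.1, 0.6, -0.4]
opening: 0.0559
gripper_force: 0.0
```

>>> arm_command:
  steps:
    - {"translation": [0, 0, -30], "rotation": [0, 0, 0], "claw": 70}
    - {"translation": [0, 0, -70], "rotation": [0, 0, 0], "claw": 70}
    - {"translation": [0, 0, -120], "rotation": [0, 0, 0], "claw": 0}
    - {"translation": [60, 0, -130], "rotation": [0, 0, 0], "claw": 0}
    - {"translation": [100, 0, -130], "rotation": [0, 0, 0], "claw": 0}

```text
clock: 6.75
tool_pos: [0.4521, -0.1081, 0.2629]
orientation: [-180.0, 0.1, -156.7]
force: [-0.1, -0.5, -0.5]
opening: 0.0515
gripper_force: 0.0
```

Run:
```python
from h import *
O+=[.001,-.0005,0]
p,d=ctrl.snapshot('side');W=cloud('side',d);W[d==0]=-9
hsv=cv2.cvtColor(p,cv2.COLOR_RGB2HSV)
m=(hsv[...,0]>100)&(hsv[...,0]<130)&(hsv[...,1]>100)&(abs(W[...,0]-.543)<.06)&(abs(W[...,1]+.069)<.06)&(W[...,2]<.14)&(W[...,2]>.119)
Q=W[m];A=np.c_[Q[:,:2]-[.543,-.069],np.ones(len(Q))];s=np.linalg.lstsq(A,Q[:,2],rcond=None)[0];print(m.sum(),s,np.degrees(s[:2]))
u,v=proj('side',[.543,-.068,.11]).astype(int)
cv2.imwrite('pics/l1.png',cv2.resize(p[v-40:v+40,u-55:u+50],(790,600),interpolation=cv2.INTER_CUBIC)[...,::-1])
print('tab',st(41,125,160));go(st(0,125,260),-94)
```

```text
472 [ 0.00609541 -0.00475203  0.12483814] [ 0.34924103 -0.27227148]
tab [0.60108347 0.17260949 0.16      ]
shift [-218.9  216.9    2.7] rot [ 1.000e-02  1.000e-02 -1.256e+01] at [ 0.4445 -0.1102  0.2624] [ 179.9    0.  -156.8] F [-10.4  -1.8  -5.3] 6.8
```

View pics/l1.png

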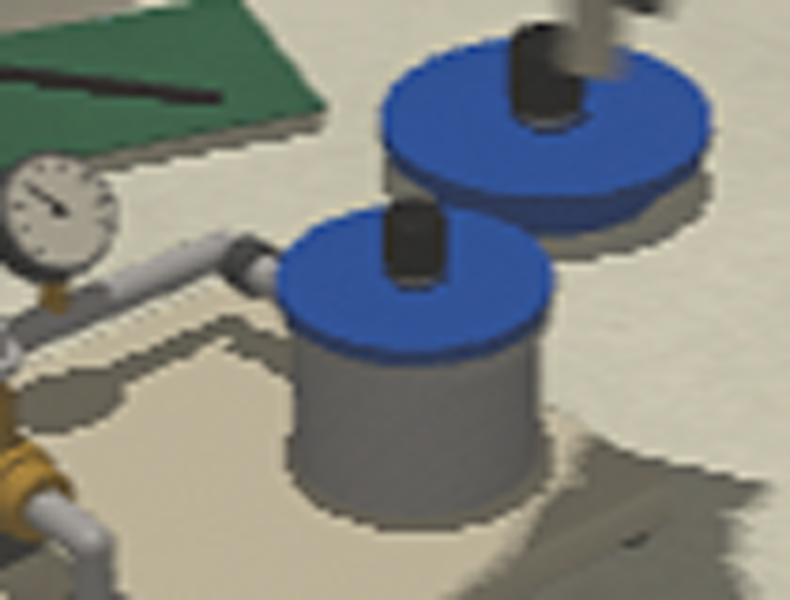

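The lid sits on the pot at crop (415,280), flush and level (top plane 124.8 mm, tilt under 0.4°). Now the catch.

>>> arm_command:
  steps:
    - {"translation": [-219, 217, 2], "rotation": [0, 0, -12.56], "claw": 0}
    - {"translation": [-219, 217, 2], "rotation": [0, 0, -12.56], "claw": 0}
    - {"translation": [-219, 217, 2], "rotation": [0, 0, -12.56], "claw": 0}
    - {"translation": [-219, 217, 2], "rotation": [0, 0, -12.56], "claw": 0}
    - {"translation": [-219, 217, 2], "rotation": [0, 0, -12.56], "claw": 0}

```text
clock: 7.3
tool_pos: [0.5456, 0.1256, 0.2598]
orientation: [180.0, 0.0, -113.4]
force: [1.1, 0.3, -0.3]
opening: 0.0079
gripper_force: 0.0
```

```bash
sed -i 's/^YAW=.*/YAW=-4.03;O=np.array([.5514,.0508,0])/' h.py; python3 -c "
from h import *
go(st(0,125,260),-94)"
```

```text
shift [-51.6   6.5  -0.2] rot [ 0.    0.   -3.88] at [0.5456 0.1256 0.2598] [ 180.     0.  -113.4] F [ 1.1  0.3 -0.3] 7.3
```

>>> arm_command:
  steps:
    - {"translation": [-50, 6, 0], "rotation": [0, 0, -3.5], "claw": 0}
    - {"translation": [-50, 6, 0], "rotation": [0, 0, -3.5], "claw": 0}
    - {"translation": [-50, 6, 0], "rotation": [0, 0, -3.5], "claw": 0}
    - {"translation": [-50, 6, 0], "rotation": [0, 0, -3.5], "claw": 0}
    - {"translation": [-50, 6, 0], "rotation": [0, 0, -3.5], "claw": 0}

```text
clock: 7.8
tool_pos: [0.5598, 0.1708, 0.2601]
orientation: [-180.0, 0.0, -96.5]
force: [0.4, 0.8, -0.1]
opening: 0.0004
gripper_force: 0.0
```

Run:
```python
from h import *
p,d=ctrl.snapshot('side');W=cloud('side',d);W[d==0]=-9
hsv=cv2.cvtColor(p,cv2.COLOR_RGB2HSV)
m=((hsv[...,0]<8)|(hsv[...,0]>172))&(hsv[...,1]>130)&(abs(W[...,0]-.61)<.08)&(abs(W[...,1]-.17)<.05)&(W[...,2]>.15)
print('tab',m.sum(),W[m].mean(0),W[m].min(0),W[m].max(0),'pred',st(39,125,169))
go(st(0,125,160),-94)
```

```text
tab 69 [0.60345138 0.17505605 0.17340083] [0.59867302 0.16282107 0.15206911] [0.60973947 0.18665189 0.19604282] pred [0.59908842 0.17275005 0.169     ]
shift [ -4.7   0.3 100.2] rot [-0.   0.  -0.5] at [0.5599 0.1708 0.2602] [-180.     0.   -96.5] F [-0.   0.2 -0.5] 7.85
```

>>> arm_command:
  steps:
    - {"translation": [-4, 0, 45], "rotation": [0, 0, 0], "claw": 0}
    - {"translation": [-4, 0, 90], "rotation": [0, 0, 0], "claw": 0}
    - {"translation": [-4, 0, 100], "rotation": [0, 0, 0], "claw": 0}
    - {"translation": [-4, 0, 100], "rotation": [0, 0, 0], "claw": 0}
    - {"translation": [-4, 0, 100], "rotation": [0, 0, 0], "claw": 0}

```text
clock: 8.35
tool_pos: [0.5618, 0.1758, 0.1621]
orientation: [-179.9, 0.1, -96.3]
force: [0.1, -0.2, 0.1]
opening: 0.0003
gripper_force: 0.0
```

>>> arm_command:
  steps:
    - {"translation": [-1, -20, 0], "rotation": [0, 0, 0], "claw": 0}
    - {"translation": [-2, -35, 0], "rotation": [0, 0, 0], "claw": 0}
    - {"translation": [-2, -50, 0], "rotation": [0, 0, 0], "claw": 0}
    - {"translation": [-3, -65, 0], "rotation": [0, 0, 0], "claw": 0}
    - {"translation": [-3, -75, 0], "rotation": [0, 0, 0], "claw": 0}

```text
clock: 8.85
tool_pos: [0.6376, 0.1708, 0.1627]
orientation: [-179.8, 0.1, -96.3]
force: [0.5, -0.5, 0.3]
opening: 0.0003
gripper_force: 0.0
```

>>> arm_command:
  steps:
    - {"translation": [-1, -10, 0], "rotation": [0, 0, 0], "claw": 0}
    - {"translation": [-1, -20, 0], "rotation": [0, 0, 0], "claw": 0}
    - {"translation": [-1, -28, 0], "rotation": [0, 0, 0], "claw": 0}
    - {"translation": [-1, -28, 0], "rotation": [0, 0, 0], "claw": 0}
    - {"translation": [-1, -28, 0], "rotation": [0, 0, 0], "claw": 0}

```text
clock: 9.35
tool_pos: [0.6631, 0.1683, 0.1596]
orientation: [180.0, -0.0, -96.3]
force: [0.3, -1.0, -0.4]
opening: 0.0004
gripper_force: 0.0
```

>>> arm_command:
  steps:
    - {"translation": [0, 0, -50], "rotation": [0, 0, 0], "claw": 0}
    - {"translation": [0, 0, -80], "rotation": [0, 0, 0], "claw": 0}
    - {"translation": [0, 0, -80], "rotation": [0, 0, 0], "claw": 0}
    - {"translation": [0, 0, -80], "rotation": [0, 0, 0], "claw": 0}

```text
clock: 9.75
tool_pos: [0.6631, 0.1687, 0.2411]
orientation: [-179.9, 0.1, -96.3]
force: [0.5, 1.0, -0.5]
opening: 0.0004
gripper_force: 0.0
```

Run:
```python
from h import *
p,d=ctrl.snapshot('side');W=cloud('side',d);W[d==0]=-9
u,v=proj('side',[.62,.17,.13]).astype(int)
cv2.imwrite('pics/k1.png',cv2.resize(p[v-45:v+45,u-60:u+60],(800,600),interpolation=cv2.INTER_CUBIC)[...,::-1])
hsv=cv2.cvtColor(p,cv2.COLOR_RGB2HSV)
m=((hsv[...,0]<8)|(hsv[...,0]>172))&(hsv[...,1]>130)&(abs(W[...,0]-.65)<.12)&(abs(W[...,1]-.17)<.05)&(W[...,2]>.09)
print('red',m.sum(),W[m].mean(0),W[m].min(0),W[m].max(0),'flipped pred',st(143,125,113))
m=(hsv[...,0]>20)&(hsv[...,0]<35)&(hsv[...,1]>150)&(abs(W[...,0]-.62)<.06)&(abs(W[...,1]-.24)<.08)&(W[...,2]>.11)
print('yel',m.sum(),W[m].mean(0),W[m].min(0),W[m].max(0),'pred',st(60,197,130))
print(st(60,200,110)); go(st(60,200,200),-94)
```

```text
red 56 [0.67954152 0.17089103 0.12009252] [0.66654542 0.1590783  0.105974  ] [0.72105885 0.18162092 0.1389724 ] flipped pred [0.70283127 0.16544106 0.113     ]
yel 148 [0.62413127 0.24788154 0.13496587] [0.61012025 0.21172717 0.12514404] [0.64334476 0.28097822 0.14216754] pred [0.62509656 0.24309617 0.13      ]
[0.6253074  0.24608875 0.11      ]
shift [-73.1  45.5  39.8] rot [ 0.01  0.   -0.45] at [0.6626 0.1685 0.2397] [180.    0.  -96.3] F [-0.1 -0.  -0.8] 9.8
```

View pics/k1.png

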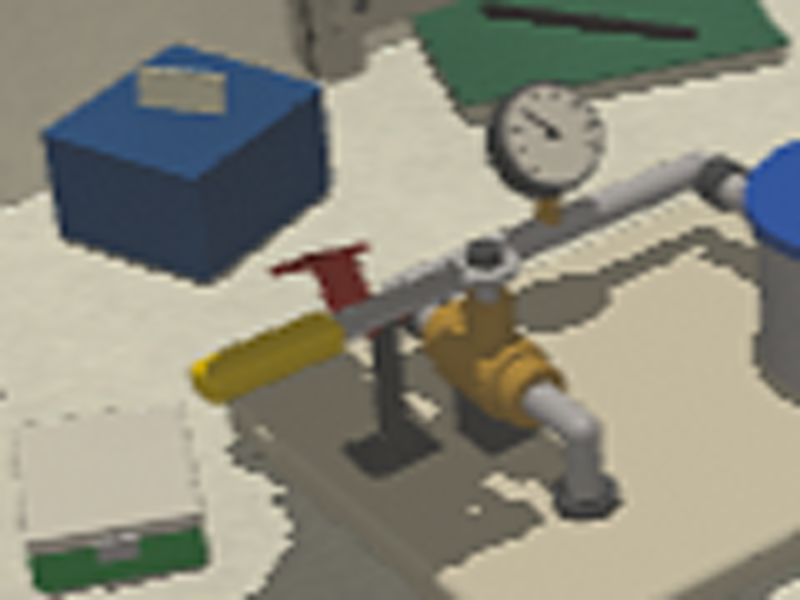

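The catch lies flipped right back (red at crop (320,270)), the lever is still shut (sleeve at (270,355)), and the slide box is well below it. Next I straddle and grip the sleeve.

>>> arm_command:
  steps:
    - {"translation": [-73, 45, 30], "rotation": [0, 0, -0.45], "claw": 60}
    - {"translation": [-73, 45, 30], "rotation": [0, 0, -0.45], "claw": 60}
    - {"translation": [-73, 45, 30], "rotation": [0, 0, -0.45], "claw": 60}
    - {"translation": [-73, 45, 30], "rotation": [0, 0, -0.45], "claw": 60}
    - {"translation": [-73, 45, 30], "rotation": [0, 0, -0.45], "claw": 60}

```text
clock: 10.3
tool_pos: [0.6265, 0.2454, 0.2095]
orientation: [180.0, -0.0, -94.0]
force: [-0.2, 0.1, 0.4]
opening: 0.0346
gripper_force: 0.0
```

```bash
python3 -c "
from h import *
go(st(60,200,110),-94)"
```

```text
shift [-0.6  1.2 99.5] rot [ 0.01 -0.01 -0.01] at [0.6265 0.2454 0.2095] [180.  -0. -94.] F [-0.2  0.1  0.4] 10.3
```

>>> arm_command:
  steps:
    - {"translation": [0, 1, 0], "rotation": [0, 0, 0], "claw": 60}
    - {"translation": [0, 1, 0], "rotation": [0, 0, 0], "claw": 60}
    - {"translation": [0, 1, 10], "rotation": [0, 0, 0], "claw": 60}
    - {"translation": [0, 1, 40], "rotation": [0, 0, 0], "claw": 60}
    - {"translation": [0, 1, 60], "rotation": [0, 0, 0], "claw": 60}

```text
clock: 10.8
tool_pos: [0.6251, 0.2453, 0.1479]
orientation: [179.9, -0.0, -94.1]
force: [-0.2, -0.5, -0.5]
opening: 0.0599
gripper_force: 0.0
```

>>> arm_command:
  steps:
    - {"translation": [0, 0, 20], "rotation": [0, 0, 0], "claw": 60}
    - {"translation": [0, 0, 39], "rotation": [0, 0, 0], "claw": 60}
    - {"translation": [0, 0, 39], "rotation": [0, 0, 0], "claw": 60}
    - {"translation": [0, 0, 39], "rotation": [0, 0, 0], "claw": 10}
    - {"translation": [0, 0, 39], "rotation": [0, 0, 0], "claw": 10}

```text
clock: 11.3
tool_pos: [0.6263, 0.2461, 0.1121]
orientation: [-179.9, 0.0, -94.0]
force: [0.6, -0.9, 0.1]
opening: 0.0493
gripper_force: 0.0
```

>>> arm_command:
  steps:
    - {"translation": [0, 0, 0], "rotation": [0, 0, 0], "claw": 10}
    - {"translation": [0, 0, 0], "rotation": [0, 0, 0], "claw": 10}
    - {"translation": [0, 0, 0], "rotation": [0, 0, 0], "claw": 10}
    - {"translation": [0, 0, 0], "rotation": [0, 0, 0], "claw": 10}

```text
clock: 11.7
tool_pos: [0.6269, 0.2463, 0.1118]
orientation: [-179.8, 0.1, -94.0]
force: [5.0, -1.1, 0.7]
opening: 0.0238
gripper_force: 30.0
```

Run:
```python
from h import *
o=ctrl.get_obs();piv=st(60,75,0)[:2];r=(o['tool_pos'][:2]-piv);print(np.hypot(*r),np.degrees(np.arctan2(r[1],r[0]))-90+4.03)
for a in range(8,97,8): print(a,end=' ');t=np.radians(a);go(st(60-125*np.sin(t),75+125*np.cos(t),o['tool_pos'][2]*1e3),-94.03+a)
```

```text
0.12536837917163046 -0.7227317521353749
8 shift [ 1.6 19.  -0.1] rot [-0.03  0.01 -1.59] at [0.6269 0.2463 0.1118] [-1.798e+02  1.000e-01 -9.400e+01] F [ 5.  -1.1  0.7] 11.7
16 shift [ 5.2 36.  -0.1] rot [-0.03  0.01 -3.19] at [0.6269 0.2463 0.1118] [-1.798e+02  1.000e-01 -9.400e+01] F [ 5.  -1.1  0.7] 11.7
24 shift [11.1 52.4 -0.2] rot [-0.03  0.01 -4.79] at [0.6269 0.2463 0.1118] [-1.798e+02  1.000e-01 -9.400e+01] F [ 5.  -1.1  0.7] 11.7
32 shift [19.3 67.8 -0.2] rot [-0.03  0.   -6.39] at [0.6269 0.2463 0.1118] [-1.798e+02  1.000e-01 -9.400e+01] F [ 5.  -1.1  0.7] 11.7
40 shift [29.5 81.9 -0.3] rot [-0.03  0.   -7.99] at [0.6269 0.2463 0.1118] [-1.798e+02  1.000e-01 -9.400e+01] F [ 5.  -1.1  0.7] 11.7
48 shift [41.7 94.5 -0.3] rot [-0.03 -0.   -9.59] at [0.6269 0.2463 0.1118] [-1.798e+02  1.000e-01 -9.400e+01] F [ 5.  -1.1  0.7] 11.7
56 shift [ 55.4 105.2  -0.3] rot [ -0.03  -0.   -11.19] at [0.6269 0.2463 0.1118] [-1.798e+02  1.000e-01 -9.400e+01] F [ 5.  -1.1  0.7] 11.7
64 shift [ 70.5 114.   -0.4] rot [-3.000e-02 -1.000e-02 -1.279e+01] at [0.6269 0.2463 0.1118] [-1.798e+02  1.000e-01 -9.400e+01] F [ 5.  -1.1  0.7] 11.7
72 shift [ 86.6 120.5  -0.4] rot [-3.000e-02 -1.000e-02 -1.439e+01] at [0.6269 0.2463 0.1118] [-1.798e+02  1.000e-01 -9.400e+01] F [ 5.  -1.1  0.7] 11.7
80 shift [103.6 124.8  -0.5] rot [-3.000e-02 -1.000e-02 -1.599e+01] at [0.6269 0.2463 0.1118] [-1.798e+02  1.000e-01 -9.400e+01] F [ 5.  -1.1  0.7] 11.7
88 shift [120.9 126.6  -0.5] rot [-3.000e-02 -1.000e-02 -1.759e+01] at [0.6269 0.2463 0.1118] [-1.798e+02  1.000e-01 -9.400e+01] F [ 5.  -1.1  0.7] 11.7
96 shift [138.3 126.   -0.5] rot [ -0.03  -0.02 -19.19] at [0.6269 0.2463 0.1118] [-1.798e+02  1.000e-01 -9.400e+01] F [ 5.  -1.1  0.7] 11.7
```

>>> arm_command:
  steps:
    - {"translation": [1, 14, 0], "rotation": [0, 0, -1.2], "claw": 10}
    - {"translation": [3, 27.5, 0], "rotation": [0, 0, -2.4], "claw": 10}
    - {"translation": [6.5, 40, 0], "rotation": [0, 0, -3.6], "claw": 10}
    - {"translation": [11, 52, 0], "rotation": [0, 0, -4.8], "claw": 10}
    - {"translation": [17, 64, 0], "rotation": [0, 0, -6], "claw": 10}

```text
clock: 12.2
tool_pos: [0.5623, 0.2327, 0.1118]
orientation: [-179.8, -0.1, -63.7]
force: [12.4, -8.8, -2.2]
opening: 0.0241
gripper_force: 30.0
```

Run:
```python
from h import *
o=ctrl.get_obs();piv=st(60,75,0)[:2];r=(o['tool_pos'][:2]-piv);print(np.hypot(*r),np.degrees(np.arctan2(r[1],r[0]))-90+4.03)
print(o['force'],o['orientation'])
```

```text
0.12382035665067995 30.015901696806523
[12.35474384 -8.78959032 -2.22462367] [-1.79837269e+02 -1.25667436e-01 -6.37258920e+01]
```

Tracking well. I continue the arc.

>>> arm_command:
  steps:
    - {"translation": [0.7, 13, 0], "rotation": [0, 0, -1.2], "claw": 10}
    - {"translation": [2.7, 26, 0], "rotation": [0, 0, -2.4], "claw": 10}
    - {"translation": [6, 38.6, 0], "rotation": [0, 0, -3.6], "claw": 10}
    - {"translation": [10.8, 50.8, 0], "rotation": [0, 0, -4.8], "claw": 10}
    - {"translation": [16.7, 62.5, 0], "rotation": [0, 0, -6], "claw": 10}

```text
clock: 12.7
tool_pos: [0.5149, 0.1904, 0.1119]
orientation: [-179.8, -0.3, -33.8]
force: [21.1, -8.2, -9.3]
opening: 0.0234
gripper_force: 30.0
```

>>> arm_command:
  steps:
    - {"translation": [0.5, 10.5, 0], "rotation": [0, 0, -1], "claw": 10}
    - {"translation": [1.9, 21.7, 0], "rotation": [0, 0, -2], "claw": 10}
    - {"translation": [4.3, 32.4, 0], "rotation": [0, 0, -3], "claw": 10}
    - {"translation": [7.5, 42.8, 0], "rotation": [0, 0, -4], "claw": 10}
    - {"translation": [11.7, 52.8, 0], "rotation": [0, 0, -5], "claw": 10}

```text
clock: 13.2
tool_pos: [0.4956, 0.1419, 0.1119]
orientation: [-179.8, -0.4, -8.8]
force: [17.5, 0.6, -10.0]
opening: 0.0238
gripper_force: 30.2
```

Run:
```python
from h import *
o=ctrl.get_obs();piv=st(60,75,0)[:2];r=(o['tool_pos'][:2]-piv);print(np.hypot(*r),np.degrees(np.arctan2(r[1],r[0]))-90+4.03)
print(o['force'],o['orientation']);go(st(-65,75,112),-4)
```

```text
0.12267256442702003 84.42279388332742
[ 17.47911867   0.60906278 -10.04305474] [-179.76051077   -0.37018423   -8.8401054 ]
shift [-1.9 12.1 -0.1] rot [-0.04 -0.08 -0.97] at [0.4956 0.1419 0.1119] [-179.8   -0.4   -8.8] F [ 17.5   0.6 -10. ] 13.2
```

>>> arm_command:
  steps:
    - {"translation": [1, 5, 0], "rotation": [0, 0, -0.4], "claw": 10}
    - {"translation": [2, 10, 0], "rotation": [0, 0, -0.8], "claw": 10}
    - {"translation": [2.5, 13, 0], "rotation": [0, 0, -1], "claw": 10}
    - {"translation": [2.5, 13, 0], "rotation": [0, 0, -1], "claw": 10}

```text
clock: 13.6
tool_pos: [0.4942, 0.1299, 0.1118]
orientation: [-179.7, -0.2, -4.0]
force: [3.5, 8.8, -2.4]
opening: 0.0237
gripper_force: 30.0
```

>>> arm_command:
  steps:
    - {"translation": [0.5, 1.5, 0], "rotation": [0, 0, 0], "claw": 10}
    - {"translation": [1, 3, 0], "rotation": [0, 0, 0], "claw": 10}
    - {"translation": [1, 3, 0], "rotation": [0, 0, 0], "claw": 10}

```text
clock: 13.9
tool_pos: [0.4943, 0.1293, 0.1118]
orientation: [-179.5, -0.2, -4.0]
force: [-4.0, 22.4, 0.8]
opening: 0.0234
gripper_force: 30.0
```

At the stop: the force rose to 22 N and motion ceased. One check before handing in.

Run:
```python
from h import *
p,d=ctrl.snapshot('side');W=cloud('side',d);W[d==0]=-9
cv2.imwrite('pics/f1.png',cv2.resize(p[150:330,120:345],(750,600),interpolation=cv2.INTER_CUBIC)[...,::-1])
o=ctrl.get_obs();r=o['tool_pos'][:2]-st(60,75,0)[:2];print(np.degrees(np.arctan2(r[1],r[0]))-90+4.03,o['force'])
hsv=cv2.cvtColor(p,cv2.COLOR_RGB2HSV)
m=(hsv[...,0]>100)&(hsv[...,0]<130)&(hsv[...,1]>100)&(abs(W[...,0]-.543)<.06)&(abs(W[...,1]+.069)<.06)&(W[...,2]<.14)
print(np.median(W[m][:,2]))
```

```text
90.33645626041871 [-3.93396836 21.99530008  0.33574047]
0.12410204323291515
```

View pics/f1.png

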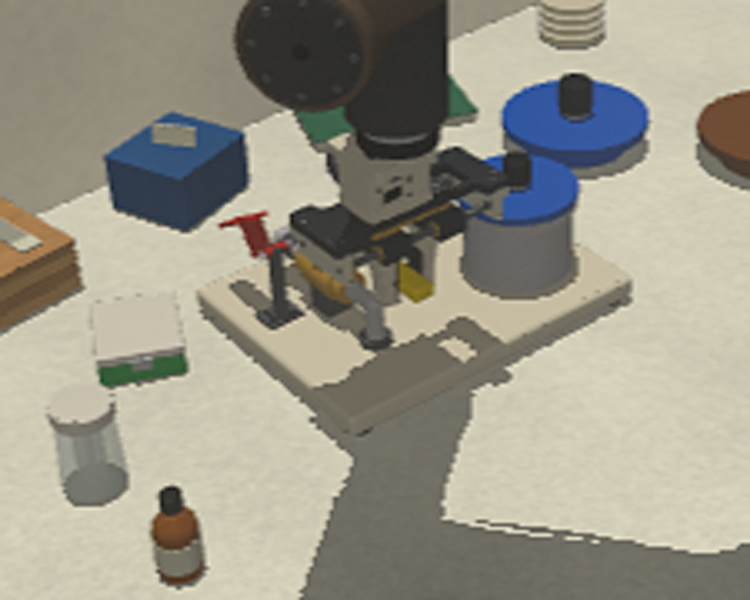

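The sleeve is gripped and pointing to the front (crop (415,283)), the catch is back at (250,235), the lid is seated at (520,190), and the jar, bottle and box are untouched.

```bash
python3 -c "
from h import *
print(ctrl.close_job())"
```

```text
the job is handed in; nothing more can be done
None
```

The job is handed in: the blue lid is seated level and flush on the chamber, the red catch is flipped right back, and the gripper is holding the yellow lever against its fully open stop; the jar, oil bottle and slide box were not touched.

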